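# Lay the garnish board down on the bar mat

### The job

The small wooden garnish board has been left standing on its long edge on the black bar mat. Using only the outside of the fingers, push its upper part so that it tips over towards the mat's raised steel stop and lies flat, then push it along the mat until its edge sits flush against the stop, the board lying wholly on the mat. Never take the board between the fingers or lift it, and leave the glasses and other barware standing where they are.

Things in the scene. Friction and masses are not known exactly. Their poses are not given: they have to be found in the camera images.
- board: plain wooden board, a box 150 mm long (y), 100 mm high (z), 26 mm thick (x), 0.2 to 0.4 kg, loose; it stands at the start on a long edge, towards the robot's side of the mat. Origin: centre of that edge's underside. At the start z is up and x points at the steel stop within 0.15 rad. Tipped towards the stop it lies with z towards the stop and x down, a 26 mm high edge facing the robot's side
- middle (a point): centre of the board (50 mm along its z from its origin). About 1 to 2 N near the board's top tips it; past about 15 degrees it falls by itself, pivoting on its lower edge on the stop's side, and ends some 35 to 70 mm short of the stop
- edge_a (a point): point on the board's upper long edge (100 mm along its z, middle of the thickness), 65 mm along its +y; after tipping this edge is the one that goes against the stop
- edge_b (a point): the same, 65 mm along its -y
- bar_mat: black rubber bar mat, fixed: 240 mm (x) by 250 mm (y), top 6 mm above the bar. Origin: its centre, at bar height. +x points away from the robot, to a fixed steel stop, 12 mm thick, 20 mm higher than the mat, all along the far side, its face 105 mm along x from the origin. Sliding the lying board on the mat takes about 2 to 6 N
- stop (a point): middle of the foot of the stop's face, at the mat's top (105, 0, 6 mm in the mat's frame); its axes are the mat's, so a point's x here is 0 at the stop's face and negative on the robot's side
- tumbler_1: tumbler of thick green glass, 76 mm across the rim, 85 mm tall, loose; a bystander. Origin: centre of its foot. One of three small things close around the mat (165 to 200 mm from its centre, beside it or beyond the stop; which is where varies)
- tumbler_2: tumbler of thick green glass, 76 mm across the rim, 85 mm tall, loose; a bystander. Origin: centre of its foot. Also close around the mat
- jigger: small stainless double-cone measure, 46 mm across, 90 mm tall, loose; a bystander close around the mat. Origin: centre of its foot
- tumbler_3: tumbler of thick green glass, 76 mm across the rim, 85 mm tall, loose; a bystander. Origin: centre of its foot. Stands apart, towards the right
- shaker: stainless shaker with a cap, 88 mm across, 210 mm tall, loose; a bystander at one side. Origin: centre of its foot
- siphon: chrome soda siphon, 100 mm across, 285 mm tall, with spout and lever reaching 65 mm from its axis, loose; a bystander at one side. Origin: centre of its foot
- coasters: stack of six round wooden coasters, 96 mm across, 46 mm high, one piece; a bystander towards the left. Origin: centre of its underside
Mind the look-alikes: they are no part of the job. Of the things like the board, leave any that is blue; of the rest the smaller one is meant.

How it is judged (in metres and radians):
On the way:
1. the board has been tipped over towards the stop and lies flat on the mat (angle between board's own x axis and vertical above 3.05 rad and height (world z) of middle below 0.026 m), for 0.1 s.
At the end, for the whole second after the job is handed in: The board lies flat on the mat (within 5 degrees) on the face that was towards the stop; both ends of its far edge are within 6 mm of the stop's face; it is wholly on the mat, its centre at most 49 mm to either side of the mat's middle line; it is at rest (angle between board's own x axis and vertical above 3.05 rad and x of edge_a in the frame of stop between -0.006 and 0.003 m and x of edge_b in the frame of stop between -0.006 and 0.003 m and y of middle in the frame of stop between -0.049 and 0.049 m and z of middle in the frame of stop between 0.008 and 0.018 m and linear speed of board below 0.01 m/s and angular speed of board below 0.1 rad/s); the robot touches nothing.
It fails at once if the board is lifted or carried ((angle between board's own x axis and vertical above 2.99 rad and height (world z) of middle above 0.04 m) or (angle between board's own z axis and vertical below 0.1 rad and height (world z) of middle above 0.068 m) or height (world z) of middle above 0.078 m).
It fails at once if the board is taken between the fingers (x of the grasp point in the frame of middle between -0.011 and 0.011 m and y of the grasp point in the frame of middle between -0.073 and 0.073 m and z of the grasp point in the frame of middle between -0.06 and 0.06 m).
It fails at once if a glass or another piece of barware is knocked or shifted by more than 20 mm (distance of any of tumbler_1, tumbler_2, tumbler_3, jigger, shaker, siphon, coasters from where it was at the start of the episode above 0.02 m or angle between any of tumbler_1, tumbler_2, tumbler_3, jigger, shaker, siphon, coasters's own z axis and vertical above 0.35 rad).
It also fails if it takes over 48 s, if anything falls off the work surface, if the arm or the gripper's body presses on something with over 40 N, if the wrist force passes 120 N, or if a joint passes its speed limit or range.

### The arm

A 6-joint arm with a two-finger parallel gripper is mounted at the origin on the work surface. World frame = base frame: x ahead of the robot, y to its left, z up, the work surface at z = 0. Lengths are in mm, angles in rad, forces in N, time in s.
With the tool pointing down it reaches from about 275 to 1000 mm from the base axis. Payload 8.4 kg.
Tool frame: the origin (TCP) lies at the centre of the arm's flange, where the gripper is bolted on; the fingertips stand 173 mm ahead of it and the grasp point (between the pads) lies 155 mm ahead of it (tcp_to_tips is the distance from the TCP to the fingertips, in mm); z points along the fingers, x is the direction in which the jaws open and shut, and the axes are right-handed (so a half turn about z gives the same grasp; the last joint's range is limited). The gripper opens to 85 mm and grips with 20 to 120 N. Pads are 22 mm wide; open, the fingers measure 114 mm over their backs; the gripper's body (76 mm by 85 mm) begins 54 mm behind the grasp point. The pads swing forward as they close: fully open they stand 13 mm farther back than shut.
Start: joints at [1.334, 0.353, 1.633, -0, 1.155, -0.002], TCP at [145.404, 607.855, 404.681] pointing down, gripper open.
Joint ranges: [-2.63, 2.63], [-0.92, 2.1], [0.06, 2.66], [-1.3, 4.44], [0, 2.69], [-3.02, 3.02]. Speed limits (rad/s): [2.22, 2.22, 2.79, 3.14, 3.14, 3.14].

### API

Orientations are given as [roll, pitch, yaw] about the fixed x, y, z axes, in that order (R = Rz(yaw) Ry(pitch) Rx(roll)).
In Python, from rig import sense, grab_frame, camera_info, sign_off, tcp_to_tips gives the robot as it stands.
- The arm moves only by the shell command python3 -m creep 'ROWS' [FORCE]. ROWS is text: rows parted by semicolons, each of 5 numbers parted by spaces: the opening in per cent of the stroke, from 0 (shut) to 100 (fully open), then the shift along the tool's x, y, z in cm, then the turn about the tool's z in degrees. In form: fingers tx ty tz roll; .... A call has 1 to 20 rows; each row is the pose to reach, as a shift and turn from the pose measured when the call began, along the tool's axes at that moment; what a row does not reach only later rows make up. A row lasts 1/10 s, in which the tool goes at most 50 mm and 8.59 degrees, less where a joint would pass 70% of its speed; a pose out of reach is approached as far as the arm can. A call with a gripper value outside its range is refused whole. The fingers move at their own pace and stop on an object; FORCE is the grip in N (left out, the last holds). Time passes only in rows, so rows that repeat a pose let the fingers close. It gives the time, the measured TCP pose, the force and the opening at its end, in the units of the state.
- sense(): the state, without advancing time (a new reading comes with each control period).
- grab_frame(name): name is "scene" or "top"; returns (picture, depth): 480x640x3 uint8, blue, green, red; 480x640 float32, mm along the optical axis (not along the pixel's ray), 0 where there is no reading.
- camera_info(name): a dict with "vertical_fov" (degrees; the focal length in pixels is half the picture's height over the tangent of half this angle, whatever the lens; pixels are square), "cx", "cy" (the principal point, pixels), "world_to_cam" (4x4, takes a point from world to camera coordinates). Camera axes: x right, y down, z forward; pixel columns grow to the right and rows downward; lengths in mm; the calibration is good to about 2 mm. A picture is of the moment at which its call begins. camera_info takes no time and is no camera call.
- sign_off(): hands the job in, once; it reports no verdict.
The state is a dict: "clock": time; "qpos": joint angles; "qvel": joint speeds; "joint_efforts": joint torques, N m; "eef_pos": TCP position; "tcp_rot": TCP orientation; "contact_force": force on the tool from outside, world axes, zero at the start; "wrist_torque": the same for the moment, N m; "opening": opening from 0.0 (shut) to 1.0 (fully open).
Only numpy, scipy, OpenCV 4.12 (cv2) and the standard library are available. Lean on these libraries where they do the work, as an engineer would, in place of code of your own. Each camera call takes 0.05 s, during which the arm holds its last target.

## Working session

There is one attempt and no reset: what is moved stays moved. The work goes in short steps, Python scripts to look and compute and a shell command to move; the robot and the scene stay as the last step left them, time stands still between calls to the robot, and variables do not carry over. Pictures are saved under pics/ and viewed, and the job is handed in when it is done.

```bash
mkdir -p pics; ls
python3 - <<'E'
from rig import *
import cv2,numpy as np
print(sense())
for n in("scene","top"):
    p,d=grab_frame(n); cv2.imwrite(f"pics/{n}0.png",p); np.save(f"pics/{n}0.npy",d)
    np.set_printoptions(suppress=True,precision=4); print(n,camera_info(n))
E
```

```text
pics
{'clock': 0.0, 'qpos': array([ 1.33358467e+00,  3.53641322e-01,  1.63415261e+00, -5.06399439e-07,
        1.15519884e+00, -2.39043190e-03]), 'qvel': array([-0.00086003, -0.00140798,  0.00130642, -0.00027106,  0.00030457,
       -0.00097658]), 'joint_efforts': array([ 9.00945452e-04, -6.05243325e+01, -3.42059970e+01,  2.08573538e-04,
        9.36608179e-03, -7.66707444e-05]), 'eef_pos': array([145.35521562, 607.61206583, 403.95786923]), 'tcp_rot': array([-3.14158977e+00,  1.40011684e-03,  1.33597531e+00]), 'contact_force': array([-1.1824729 , -0.36323005,  1.30474432]), 'wrist_torque': array([-0.03298189, -0.02172774,  0.0376215 ]), 'opening': 0.9998254433022187}
scene {'vertical_fov': 42.370266567948725, 'cx': 316.9578421924481, 'cy': 240.73001114381603, 'world_to_cam': array([[  -0.3048,    0.9524,    0.0092,  163.5958],
       [   0.6443,    0.2133,   -0.7345, -284.7047],
       [  -0.7015,   -0.2179,   -0.6786, 1833.0444],
       [   0.    ,    0.    ,    0.    ,    1.    ]])}
top {'vertical_fov': 45.421686253941, 'cx': 314.1826253235326, 'cy': 235.74720896484118, 'world_to_cam': array([[  -0.0149,   -0.9998,   -0.0092,   14.7928],
       [  -0.9944,    0.0158,   -0.1048,  552.3837],
       [   0.1049,    0.0076,   -0.9945, 1544.6186],
       [   0.    ,    0.    ,    0.    ,    1.    ]])}
```

View pics/scene0.png

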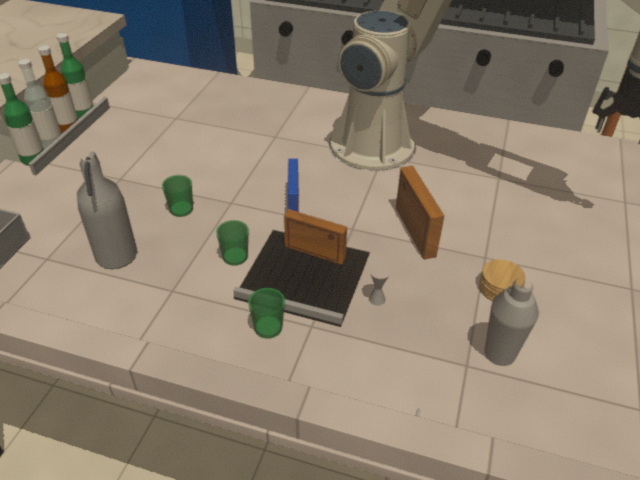

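View pics/top0.png

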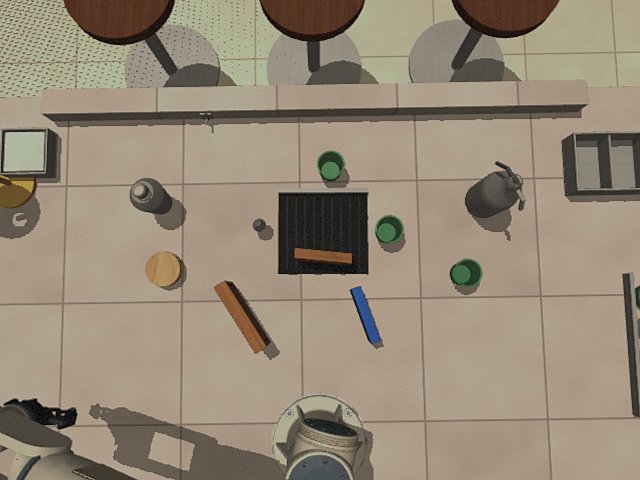

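The top view shows three boards: brown on the mat at (323,257), a longer brown one at (243,317), and blue at (365,316). The smaller non-blue one standing on the black mat is the target. I'll confirm that in a crop and measure it.

```bash
cat > h.py <<'E'
import cv2,numpy as np
from rig import *
np.set_printoptions(suppress=True,precision=2)
def ray(n,uv,z):
    c=camera_info(n);f=240/np.tan(np.radians(c['vertical_fov']/2));M=c['world_to_cam'];R=M[:3,:3];t=M[:3,3]
    o=-R.T@t;d=R.T@np.array([(uv[0]-c['cx'])/f,(uv[1]-c['cy'])/f,1]);return o+d*(z-o[2])/d[2]
def pts(n,D):
    c=camera_info(n);f=240/np.tan(np.radians(c['vertical_fov']/2));M=c['world_to_cam'];R=M[:3,:3];t=M[:3,3]
    v,u=np.mgrid[:480,:640];P=np.stack([(u-c['cx'])/f*D,(v-c['cy'])/f*D,D],-1);return (P-t)@R
def brown(p):
    h=cv2.cvtColor(p,cv2.COLOR_BGR2HSV);return ((h[...,0]>5)&(h[...,0]<16)&(h[...,1]>140)&(h[...,2]>60))
E
python3 - <<'E'
from h import *
p=cv2.imread("pics/top0.png");D=np.load("pics/top0.npy");P=pts("top",D)
cv2.imwrite("pics/crop0.png",cv2.resize(p[170:360,190:420],None,fx=3,fy=3,interpolation=cv2.INTER_CUBIC))
m=brown(p); 
n,l,s,c=cv2.connectedComponentsWithStats(m.astype(np.uint8))
for i in range(1,n):
    if s[i,4]>100:
        q=P[l==i];z=q[:,2];print(c[i],s[i],np.percentile(z,[5,50,95]))
        top=(l==i)&(abs(P[...,2]-np.percentile(z,90))<6)
        ys,xs=np.nonzero(top);b=cv2.boxPoints(cv2.minAreaRect(np.c_[xs,ys].astype(np.float32)))
        h=np.percentile(z,90)
        w=np.array([ray("top",x,h) for x in b]);print(len(xs),b.tolist());print(w, np.linalg.norm(np.roll(w,1,0)-w,axis=1))
# mat: dark
h=cv2.cvtColor(p,cv2.COLOR_BGR2GRAY);m=((h<60)).astype(np.uint8);m[:,:270]=0;m[:,375:]=0;m[:185]=0;m[280:]=0
m=cv2.morphologyEx(m,cv2.MORPH_CLOSE,np.ones((25,25)))
ys,xs=np.nonzero(m);b=cv2.boxPoints(cv2.minAreaRect(np.c_[xs,ys].astype(np.float32)))
print('mat',b);w=np.array([ray("top",x,6) for x in b]);print(w,np.linalg.norm(np.roll(w,1,0)-w,axis=1),w.mean(0))
# small things
hs=cv2.cvtColor(p,cv2.COLOR_BGR2HSV);g=((hs[...,0]>45)&(hs[...,0]<85)&(hs[...,1]>80)).astype(np.uint8)
n,l,s,c=cv2.connectedComponentsWithStats(g)
for i in range(1,n):
    if s[i,4]>150 and c[i][1]<400: print('tumbler',c[i],ray("top",c[i],60))
print('jig',ray("top",(259,225),80))
E
```

```text
[115.13  15.26] [  64    0  105   38 2473] [-76.49 -69.94 -62.84]
1325 [[64.99999237060547, 36.99999237060547], [64.99999237060547, 0.0], [167.99996948242188, 0.0], [167.99996948242188, 36.99999237060547]]
[[1180.12  753.21  -64.36]
 [1298.09  756.84  -64.36]
 [1291.82  441.66  -64.36]
 [1174.09  440.27  -64.36]] [313.   118.03 315.24 117.73]
[311.41  13.65] [ 261    0  102   34 2195] [-77.19 -70.99 -63.97]
1287 [[261.0, 0.0], [362.0, 0.0], [362.0, 33.0], [261.0, 33.0]]
[[1286.97  158.18  -65.84]
 [1280.85 -149.11  -65.84]
 [1176.09 -146.63  -65.84]
 [1181.99  158.73  -65.84]] [104.97 307.35 104.78 305.41]
[509.03  12.14] [ 459    0  100   31 1817] [-78.4  -71.85 -65.03]
982 [[459.0, 0.0], [557.0, 0.0], [557.0, 30.0], [459.0, 30.0]]
[[1275.29 -443.39  -66.39]
 [1269.39 -739.68  -66.39]
 [1174.45 -734.06  -66.39]
 [1180.16 -439.46  -66.39]] [ 95.21 296.35  95.11 294.66]
[322.88 255.34] [294 248  58  16 588] [ 98.77 105.64 110.97]
404 [[293.8838806152344, 257.2391052246094], [294.7986755371094, 247.48114013671875], [351.8596496582031, 252.83062744140625], [350.9448547363281, 262.588592
[... 190 characters left out ...]
3.16 138.52]
750 [[213.56634521484375, 287.0633850097656], [224.77822875976562, 279.9822082519531], [266.3148498535156, 345.7485656738281], [255.10296630859375, 352.8297424316406]]
[[414.4  262.44 137.2 ]
 [431.88 234.01 137.2 ]
 [265.88 129.54 137.2 ]
 [248.81 157.73 137.2 ]] [195.92  33.38 196.14  32.96]
mat [[278. 193.]
 [367. 193.]
 [367. 273.]
 [278. 273.]]
[[ 677.31  106.27    6.  ]
 [ 673.16 -143.46    6.  ]
 [ 449.15 -137.95    6.  ]
 [ 452.92  108.13    6.  ]] [224.4  249.76 224.08 246.11] [563.13 -16.75   6.  ]
tumbler [330.4  166.39] [738.56 -40.96  60.  ]
tumbler [388.51 230.12] [ 561.31 -194.09   60.  ]
tumbler [465.44 273.32] [ 442.19 -395.56   60.  ]
jig [578.28 152.38  80.  ]
```

View pics/crop0.png

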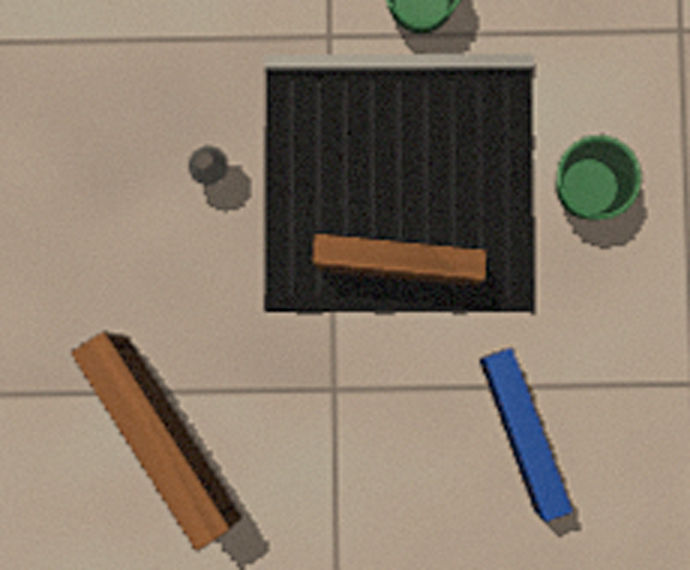

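```bash
cat >> h.py <<'E'
def go(x,y,z,yaw):
    s=sense();p=s['eef_pos'];r=s['tcp_rot']
    from scipy.spatial.transform import Rotation as Ro
    R=Ro.from_euler('xyz',r).as_matrix()
    d=R.T@(np.array([x,y,z])-p)/10
    dy=(yaw-r[2]+np.pi)%(2*np.pi)-np.pi
    print('pos',p,'rpy',r,'F',s['contact_force'],'open',s['opening'],'t',s['clock'],'\n row tx ty tz(cm)',d,'roll deg',-np.degrees(dy))
E
python3 -c "
from h import *
print(tcp_to_tips if not callable(tcp_to_tips) else tcp_to_tips())
go(394,-5,300,-0.105)"
```

```text
173.4
pos [145.32 607.65 404.03] rpy [-3.14  0.    1.34] F [-0.07 -0.17  0.12] open 1.0010123012990755 t 0.1 
 row tx ty tz(cm) [-53.79  38.44  10.47] roll deg 82.56494785204171
```

```bash
python3 -m creep '100 -53.8 38.4 0 82.5;100 -53.8 38.4 0 82.5;100 -53.8 38.4 0 82.5;100 -53.8 38.4 0 82.5;100 -53.8 38.4 0 82.5;100 -53.8 38.4 0 82.5;100 -53.8 38.4 0 82.5;100 -53.8 38.4 0 82.5;100 -53.8 38.4 0 82.5;100 -53.8 38.4 0 82.5;100 -53.8 38.4 0 82.5;100 -53.8 38.4 0 82.5;100 -53.8 38.4 0 82.5;100 -53.8 38.4 0 82.5;100 -53.8 38.4 0 82.5;100 -53.8 38.4 0 82.5;100 -53.8 38.4 0 82.5;100 -53.8 38.4 0 82.5;100 -53.8 38.4 3 82.5;100 -53.8 38.4 3 82.5'; python3 -c "
from h import *
go(392,-5,255,-0.105)"
```

```text
clock: 2.1
eef_pos: [392.2, -4.0, 372.6]
tcp_rot: [3.14, 0.005, -0.102]
contact_force: [-0.2, -0.5, 0.2]
opening: 1.0
pos [392.24  -4.03 372.6 ] rpy [ 3.14  0.   -0.1 ] F [-0.2  -0.46  0.21] open 1.0003153976654868 t 2.1 
 row tx ty tz(cm) [ 0.04  0.08 11.76] roll deg 0.16935331392677846
```

```bash
python3 -m creep '100 0 0 4 0;100 0 0 8 0;100 0 0 11.7 0;100 0 0 11.7 0;100 0 0 11.7 0'
python3 - <<'E'
from h import *
p,D=grab_frame("scene");cv2.imwrite("pics/s1.png",cv2.resize(p[140:360,180:480],None,fx=2.5,fy=2.5))
p,D=grab_frame("top");cv2.imwrite("pics/t1.png",cv2.resize(p[170:360,190:420],None,fx=3,fy=3))
go(392,-5,255,-0.105)
E
```

```text
clock: 2.6
eef_pos: [392.0, -3.8, 256.3]
tcp_rot: [3.14, 0.006, -0.101]
contact_force: [0.7, -0.9, 0.7]
opening: 0.997
pos [392.7   -3.97 257.47] rpy [ 3.14  0.   -0.1 ] F [0.12 0.39 0.41] open 0.9974603412821335 t 2.7 
 row tx ty tz(cm) [-0.06  0.11  0.25] roll deg 0.19533941282468004
```

View pics/s1.png

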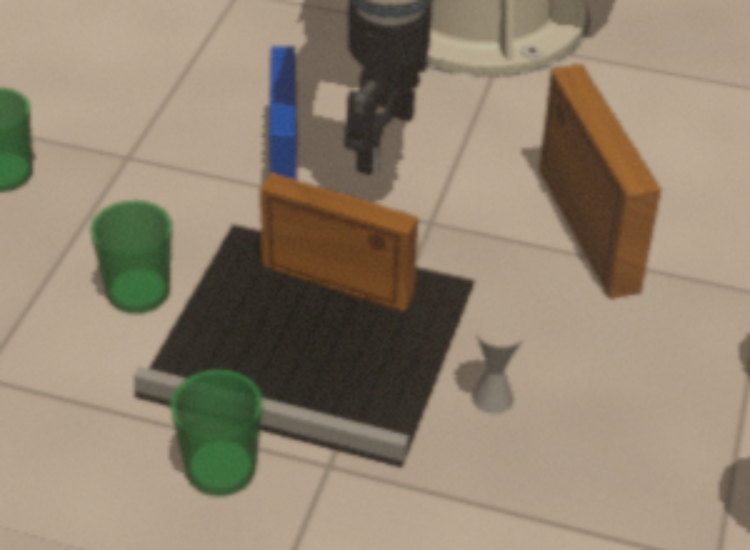

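View pics/t1.png

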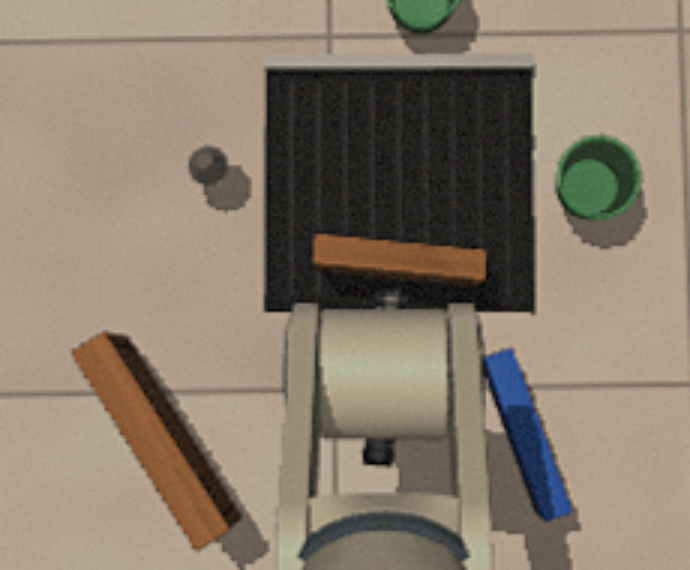

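The front fingertip shows at about scene px (327,207), behind the standing board and close to its centre line. I'll work out its height.

```bash
python3 -c "
from h import *
for z in (70,80,90,100): print(ray('scene',(327,207.5),z))
go(412,-5,250,-0.105)"
```

```text
[402.14 -18.1   70.  ]
[413.74 -14.75  80.  ]
[425.33 -11.4   90.  ]
[436.93  -8.06 100.  ]
pos [392.7   -3.97 257.47] rpy [ 3.14  0.   -0.1 ] F [0.12 0.39 0.41] open 0.9974603412821335 t 2.7 
 row tx ty tz(cm) [ 1.93 -0.09  0.74] roll deg 0.19533941282468004
```

```bash
python3 -m creep '100 0 0 1.4 0;100 1 0 1.4 0;100 1.8 0 1.4 0;100 2.4 0 1.4 0;100 2.8 0 1.4 0;100 3.2 0 1.4 0;100 3.6 0 1.4 0;100 4 0 1.4 0;100 4.4 0 1.4 0;100 4.8 0 1.4 0;100 4.8 0 1.4 0'
python3 - <<'E'
from h import *
p,D=grab_frame("scene");cv2.imwrite("pics/s2.png",cv2.resize(p[140:360,180:480],None,fx=2.5,fy=2.5))
go(412,-5,250,-0.105)
E
```

```text
clock: 3.8
eef_pos: [441.0, -8.9, 243.4]
tcp_rot: [3.14, 0.001, -0.102]
contact_force: [-0.0, -0.2, 0.3]
opening: 1.0
pos [440.61  -8.87 243.31] rpy [ 3.14  0.   -0.1 ] F [ 0.17 -0.1  -0.07] open 0.9968114814585429 t 3.85 
 row tx ty tz(cm) [-2.89 -0.09 -0.66] roll deg 0.19521520882613502
```

View pics/s2.png

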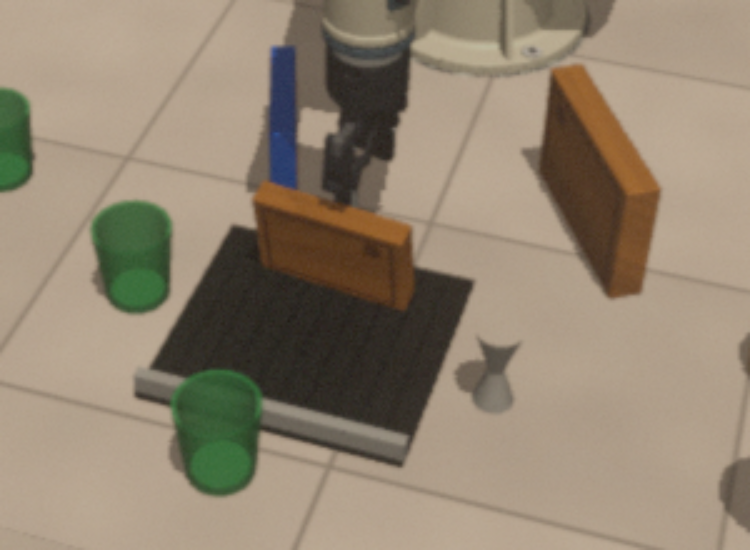

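The finger is on the board's top edge (crop px 340,200) and the board is already leaning. I'll keep pushing gently.

```bash
python3 -m creep '100 0.4 0 0 0;100 0.8 0 0 0;100 1.2 0 0 0;100 1.6 0 0 0;100 2 0 0 0;100 2 0 0 0;100 2 0 0 0;100 1 0 0 0;100 0 0 0 0;100 0 0 0 0'
python3 - <<'E'
from h import *
p,D=grab_frame("scene");cv2.imwrite("pics/s3.png",cv2.resize(p[140:360,180:480],None,fx=2.5,fy=2.5))
go(412,-5,250,-0.105)
E
```

```text
clock: 4.85
eef_pos: [438.5, -8.7, 243.0]
tcp_rot: [3.14, 0.004, -0.102]
contact_force: [0.1, 0.1, 0.8]
opening: 0.998
pos [439.48  -8.78 243.28] rpy [ 3.14  0.   -0.1 ] F [-0.48 -0.71 -0.63] open 1.0005673003838509 t 4.9 
 row tx ty tz(cm) [-2.77 -0.1  -0.66] roll deg 0.19963710471159782
```

View pics/s3.png

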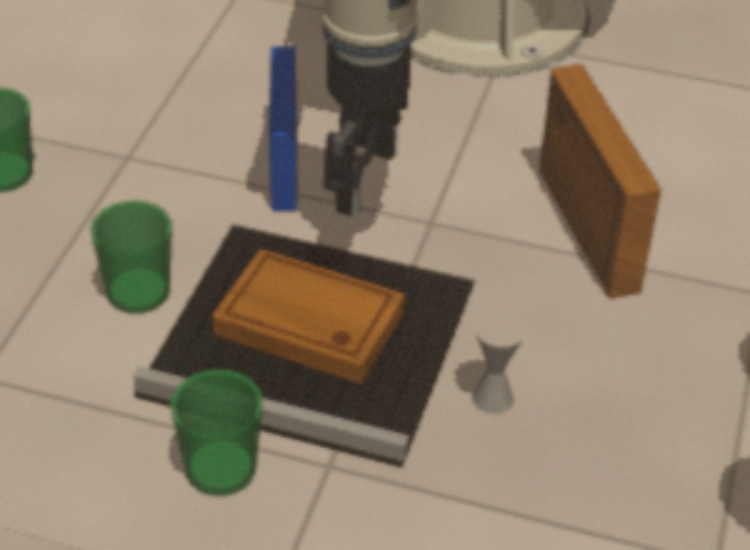

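The board now lies flat on the mat. I'll back off and measure it from above.

```bash
python3 -m creep '100 -2 0 0 0;100 -4 0 0 0;100 -5.5 0 0 0;100 -5.5 0 0 0'
cat >> h.py <<'E'
def look(tag):
    p,D=grab_frame("top");P=pts("top",D)
    cv2.imwrite(f"pics/{tag}.png",cv2.resize(p[150:340,190:420],None,fx=3,fy=3))
    m=brown(p);m[:185]=0;m[275:]=0;m[:,:279]=0;m[:,368:]=0
    ys,xs=np.nonzero(m);b=cv2.boxPoints(cv2.minAreaRect(np.c_[xs,ys].astype(np.float32)))
    w=np.array([ray("top",x,32) for x in b]);w=w[np.argsort(w[:,0])]
    print('area',m.sum(),'z',np.median(P[m][:,2]),'corners',b.tolist());print(w,'len',[np.linalg.norm(w[0]-w[i]) for i in(1,2,3)],'c',w.mean(0))
    L=w[2:][np.argsort(w[2:,1])];N=w[:2][np.argsort(w[:2,1])]
    print('yaw far',-np.arctan2(*(L[1]-L[0])[:2]),'near',-np.arctan2(*(N[1]-N[0])[:2]))
    # stop: bright band columns
    return p
E
python3 - <<'E'
from h import *
p=look("t4")
g=cv2.cvtColor(p,cv2.COLOR_BGR2GRAY)
for u in(285,300,322,345,362): print(u,g[184:200,u])
go(412,-5,250,-0.1)
E
```

```text
clock: 5.3
eef_pos: [383.0, -3.1, 243.3]
tcp_rot: [3.14, 0.004, -0.101]
contact_force: [0.3, -0.4, 0.6]
opening: 0.995
area 1990 z 31.84500508694999 corners [[295.3886413574219, 249.65052795410156], [298.9175109863281, 213.1855926513672], [353.8865661621094, 218.5051727294922], [350.3576965332031, 254.97010803222656]]
[[ 497.95  -91.63   32.  ]
 [ 514.85   58.19   32.  ]
 [ 598.11 -103.48   32.  ]
 [ 615.32   47.32   32.  ]] len [np.float64(150.77383658316614), np.float64(100.86507880606788), np.float64(181.89310244941328)] c [556.56 -22.4   32.  ]
yaw far -0.11360493123499765 near -0.11235841035294168
285 [155 156 155 155 154 163 158 169 113  47   9  20  34  32  36  33]
300 [135 131 135 129 152 160 160 171 108  47  15  30  31  38  33  22]
322 [163 161 162 161 158 157 160 171 105  42  24  18  32  39  37  43]
345 [ 88  91  86 156 157 150 154 159  89  40  25  29  36  30  30  28]
362 [164 163 163 162 148 149 149 164  88  23  17  39  27  32  35  33]
pos [384.54  -3.14 243.62] rpy [ 3.14  0.   -0.1 ] F [ 0.04 -0.19 -0.24] open 1.005953594581308 t 5.35 
 row tx ty tz(cm) [ 2.75 -0.09 -0.65] roll deg -0.0707283041286578
```

View pics/t4.png

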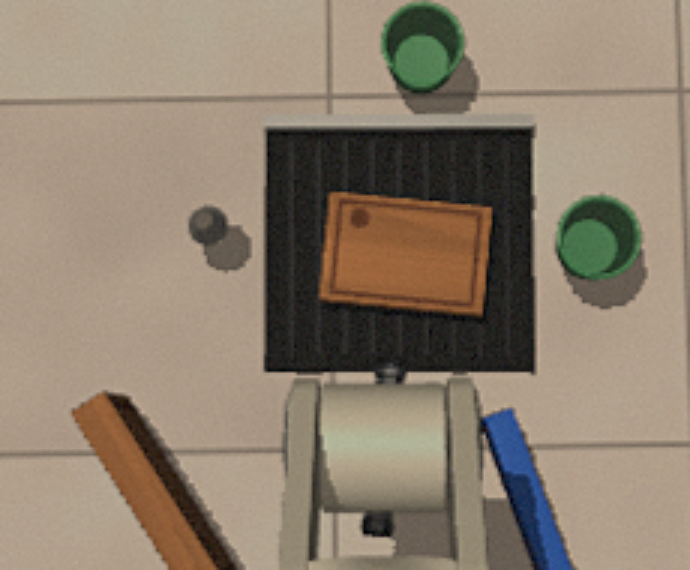

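Run:
```python
from h import *
p=cv2.imread("pics/top0.png");D=np.load("pics/top0.npy");P=pts("top",D)
h=cv2.cvtColor(p,cv2.COLOR_BGR2HSV);m=(h[...,0]>100)&(h[...,0]<130)&(h[...,1]>150);m[:280]=0;m[350:]=0;m[:,:340]=0;m[:,390:]=0
q=P[m];print('blue',q.min(0),q.max(0)); 
for lo in range(260,440,20):
    k=q[(q[:,0]>lo)&(q[:,0]<lo+20)]
    if len(k): print(lo,k[:,1].max(),np.median(k[:,2]))
for u,v in((279,192.3),(366,192)): print('stop face top',ray("top",(u,v),26))
go(424,-25,178,-0.014); go(384,-25,178,-0.014)
```

```text
blue [ 265.84 -157.02   21.32] [ 409.69   -5.71 1594.07]
260 -132.20283724802223 99.18997567097384
280 -124.69639399245939 99.76974015678104
300 -118.15143117272635 98.9514658543616
320 -111.20521777899116 99.40868328849558
340 -104.39193027475355 99.57785331661076
360 -97.43045634030851 99.39342032169071
380 -5.708640787156437 99.68140170601346
400 -89.12924487702972 100.01812302646528
stop face top [675.58 102.07  26.  ]
stop face top [ 672.42 -139.02   26.  ]
pos [384.54  -3.14 243.62] rpy [ 3.14  0.   -0.1 ] F [ 0.04 -0.19 -0.24] open 1.005953594581308 t 5.35 
 row tx ty tz(cm) [4.16 1.77 6.55] roll deg -4.998165342253754
pos [384.54  -3.14 243.62] rpy [ 3.14  0.   -0.1 ] F [ 0.04 -0.19 -0.24] open 1.005953594581308 t 5.35 
 row tx ty tz(cm) [0.18 2.17 6.56] roll deg -4.998165342253754
```

```bash
python3 -m creep '100 0.2 2.2 0 -5;100 0.2 2.2 2 -5;100 0.2 2.2 4.5 -5;100 0.2 2.2 6.5 -5;100 0.2 2.2 6.5 -5;100 2 2 6.5 -5;100 3.5 1.9 6.5 -5;100 4.2 1.8 6.5 -5;100 4.2 1.8 6.5 -5'
python3 - <<'E'
from h import *
p,D=grab_frame("scene");cv2.imwrite("pics/s5.png",cv2.resize(p[140:360,180:480],None,fx=2.5,fy=2.5))
go(517,-27,178,-0.013)
E
```

```text
clock: 6.25
eef_pos: [425.8, -25.4, 179.3]
tcp_rot: [3.14, 0.0, -0.014]
contact_force: [0.1, 0.4, -0.4]
opening: 0.998
pos [424.71 -25.35 179.02] rpy [ 3.14  0.   -0.01] F [-0.04 -0.09  0.05] open 1.0008691108280163 t 6.3 
 row tx ty tz(cm) [9.23 0.04 0.09] roll deg -0.050928428136528876
```

View pics/s5.png

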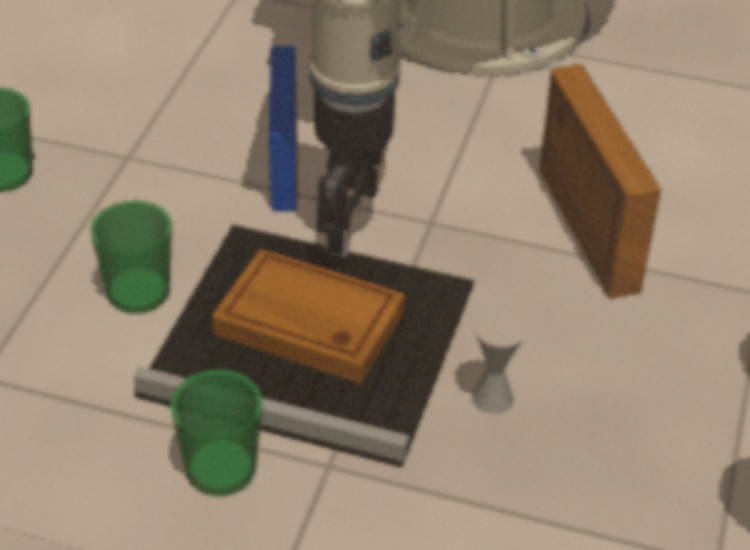

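The finger stands behind the near edge (crop px 338,245), near the middle. I'll push 6 cm, then look.

```bash
python3 -m creep '100 1 0 0.3 0;100 2 0 0.3 0;100 2.5 0 0.3 0;100 3 0 0.3 0;100 3.5 0 0.3 0;100 4 0 0.3 0;100 4.5 0 0.3 0;100 5 0 0.3 0;100 5.5 0 0.3 0;100 6 0 0.3 0;100 6 0 0.3 0'
python3 - <<'E'
from h import *
look("t6")
p,D=grab_frame("scene");cv2.imwrite("pics/s6.png",cv2.resize(p[140:360,180:480],None,fx=2.5,fy=2.5))
go(517,-27,176,-0.013)
E
```

```text
clock: 7.4
eef_pos: [485.7, -26.2, 176.0]
tcp_rot: [3.14, 0.0, -0.014]
contact_force: [-0.1, 0.6, 0.2]
opening: 1.003
area 1478 z 31.801868662505857 corners [[296.0, 203.0], [351.0, 203.0], [351.0, 238.0], [296.0, 238.0]]
[[544.44 -94.39  32.  ]
 [546.83  56.15  32.  ]
 [641.31 -96.49  32.  ]
 [643.8   55.02  32.  ]] len [np.float64(150.55784759446817), np.float64(96.89166905814764), np.float64(179.43452786260227)] c [594.09 -19.93  32.  ]
yaw far -0.016434128720793948 near -0.01586109682071118
pos [484.99 -26.19 175.97] rpy [ 3.14  0.   -0.01] F [-0.45 -0.45 -0.28] open 0.9969187184869078 t 7.5 
 row tx ty tz(cm) [ 3.2   0.04 -0.01] roll deg -0.047194669471566524
```

View pics/t6.png

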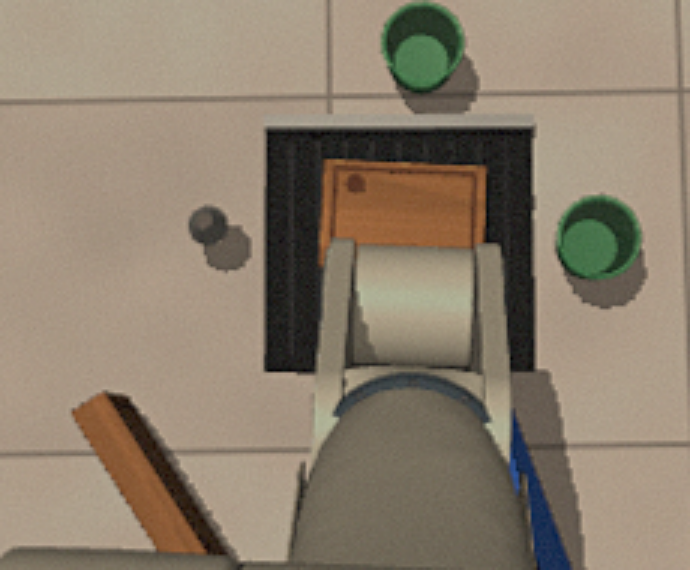

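View pics/s6.png

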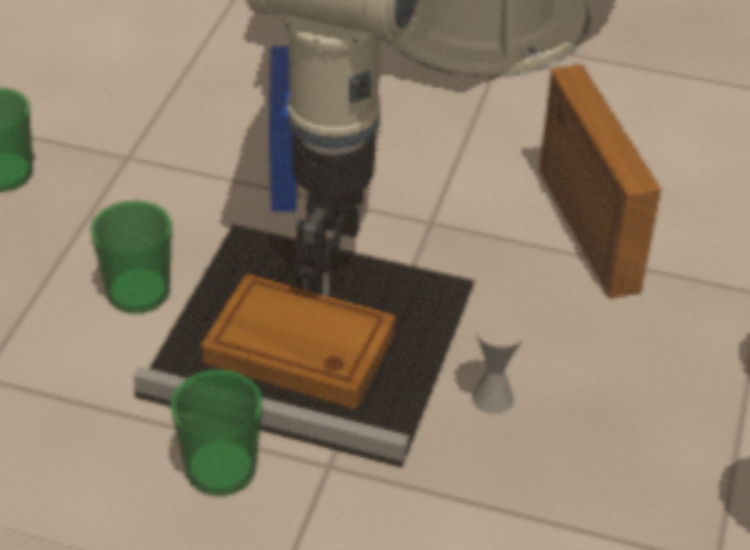

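The far edge is about 30 mm short of the stop and nearly parallel to it. I'll continue, more slowly at the end.

```bash
python3 -m creep '100 0.5 0 0 0;100 1 0 0 0;100 1.5 0 0 0;100 2 0 0 0;100 2.3 0 0 0;100 2.6 0 0 0;100 2.8 0 0 0;100 3 0 0 0;100 3 0 0 0'
python3 - <<'E'
from h import *
look("t7")
p,D=grab_frame("scene");cv2.imwrite("pics/s7.png",cv2.resize(p[200:340,240:420],None,fx=4,fy=4))
go(519,-27,176,-0.013)
E
```

```text
clock: 8.4
eef_pos: [515.3, -26.6, 176.0]
tcp_rot: [3.14, 0.0, -0.014]
contact_force: [-0.5, -0.2, -0.5]
opening: 1.002
area 1312 z 31.62029808994673 corners [[296.0, 194.0], [350.0, 194.0], [350.0, 228.0], [296.0, 228.0]]
[[572.03 -92.25  32.  ]
 [574.41  55.83  32.  ]
 [666.47 -94.28  32.  ]
 [668.94  54.73  32.  ]] len [np.float64(148.09478313094976), np.float64(94.45493084261598), np.float64(176.04911397549606)] c [620.46 -18.99  32.  ]
yaw far -0.016582680182763418 near -0.016024067119515772
pos [515.25 -26.6  175.96] rpy [ 3.14  0.   -0.01] F [-0.09 -0.26  0.21] open 1.0009615174289643 t 8.5 
 row tx ty tz(cm) [ 0.38  0.03 -0.  ] roll deg -0.04839372659555812
```

View pics/s7.png

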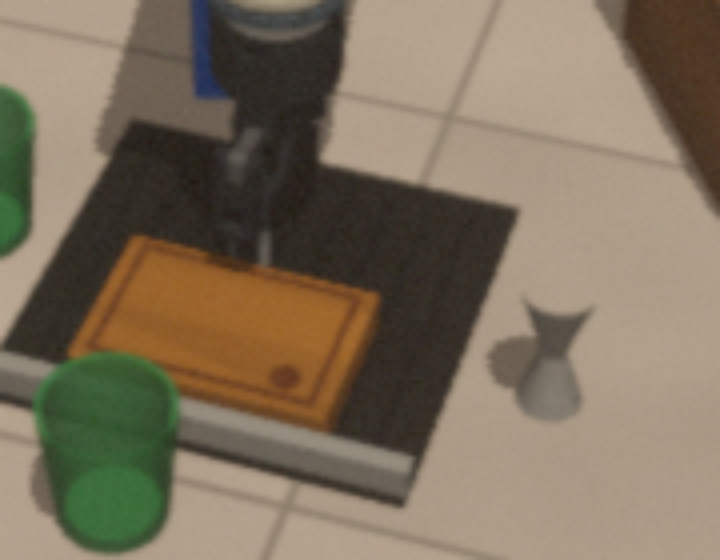

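View pics/t7.png

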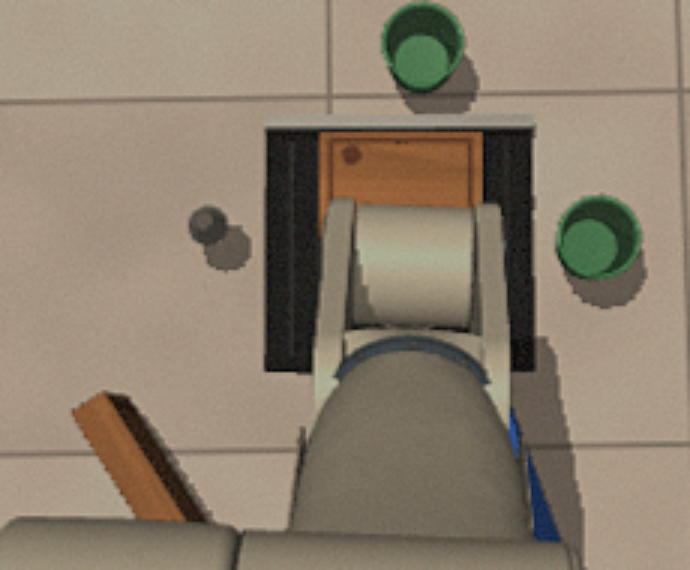

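The board is now within a few mm of the stop. I'll finish in 1 mm steps and watch the force.

```bash
python3 -m creep '100 0.1 0 0 0;100 0.2 0 0 0;100 0.3 0 0 0'; python3 -m creep '100 0.1 0 0 0;100 0.2 0 0 0'
```

```text
clock: 8.8
eef_pos: [518.2, -26.6, 176.0]
tcp_rot: [3.14, 0.001, -0.014]
contact_force: [-2.8, 0.6, 0.5]
opening: 1.005
clock: 9.0
eef_pos: [520.2, -26.7, 176.0]
tcp_rot: [3.14, 0.001, -0.014]
contact_force: [-3.2, -0.1, 2.4]
opening: 1.0
```

```bash
python3 -m creep '100 0.1 0 0 0;100 0.2 0 0 0'
python3 - <<'E'
from h import *
look("t8")
p,D=grab_frame("scene");cv2.imwrite("pics/s8.png",cv2.resize(p[200:340,240:420],None,fx=4,fy=4))
go(519,-27,176,-0.013)
E
```

```text
clock: 9.2
eef_pos: [521.1, -26.7, 175.9]
tcp_rot: [3.14, 0.004, -0.014]
contact_force: [-11.0, 0.3, 9.9]
opening: 0.998
area 1200 z 31.52146726384676 corners [[296.0, 193.0], [350.0, 193.0], [350.0, 225.0], [296.0, 225.0]]
[[580.32 -92.43  32.  ]
 [582.7   55.73  32.  ]
 [669.26 -94.34  32.  ]
 [671.74  54.7   32.  ]] len [np.float64(148.1765671028588), np.float64(88.96429658520911), np.float64(173.21326660932556)] c [626.   -19.08  32.  ]
yaw far -0.016599216465875873 near -0.016073075218376996
pos [521.05 -26.66 175.86] rpy [ 3.14  0.   -0.01] F [-9.08  0.24  7.46] open 0.996107552436621 t 9.3 
 row tx ty tz(cm) [-0.2   0.04 -0.01] roll deg -0.04591192709312751
```

View pics/s8.png

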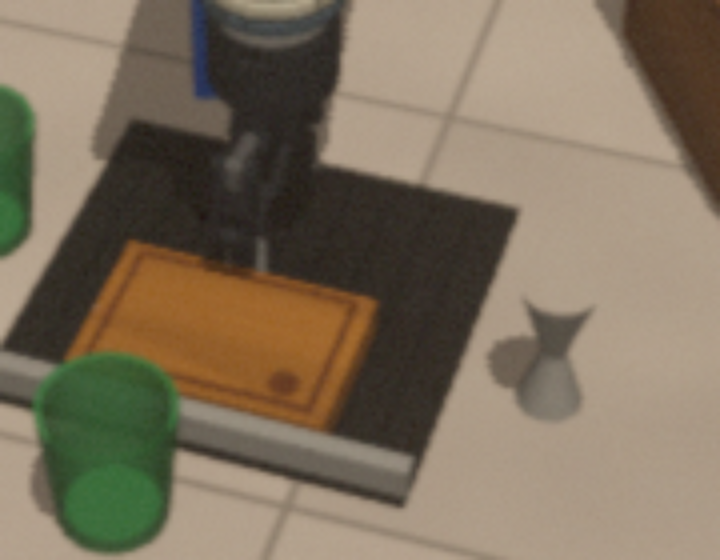

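View pics/t8.png

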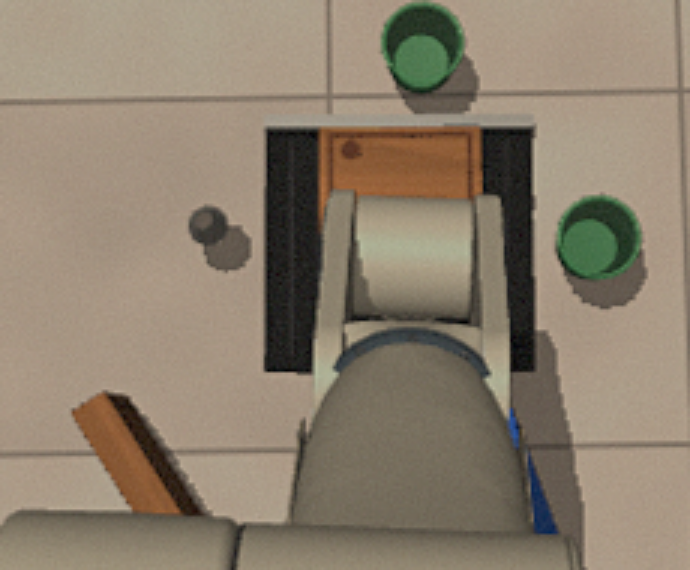

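The force rose to 11 N and there's no dark gap left at the stop, so the board is seated. I'll back straight off, clear the view and verify.

```bash
python3 -m creep '100 -0.5 0 0 0;100 -2 0 0 0;100 -4 0 0 0;100 -5 0 0 0;100 -6 0 -3 0;100 -9 0 -6 0;100 -12 0 -10 0;100 -12 0 -13 0;100 -12 0 -13 0'
python3 - <<'E'
from h import *
p=look("t9")
g=cv2.cvtColor(p,cv2.COLOR_BGR2GRAY)
for u in(300,310,323,335,346): print(u,p[188:200,u].tolist())
p,D=grab_frame("scene");cv2.imwrite("pics/s9.png",cv2.resize(p[200:340,240:420],None,fx=4,fy=4))
go(519,-27,176,-0.013)
E
```

```text
clock: 10.2
eef_pos: [402.8, -25.0, 310.0]
tcp_rot: [3.14, -0.004, -0.014]
contact_force: [0.5, -0.7, -0.7]
opening: 1.002
area 1912 z 31.474635383167875 corners [[296.0, 193.0], [350.0, 193.0], [350.0, 228.0], [296.0, 228.0]]
[[572.03 -92.25  32.  ]
 [574.41  55.83  32.  ]
 [669.26 -94.34  32.  ]
 [671.74  54.7   32.  ]] len [np.float64(148.09478313094976), np.float64(97.25101462724108), np.float64(177.5779423419619)] c [621.86 -19.02  32.  ]
yaw far -0.016599216465875873 near -0.016024067119515772
300 [[143, 153, 165], [144, 157, 165], [142, 155, 164], [153, 164, 169], [90, 120, 152], [49, 88, 136], [42, 59, 93], [38, 51, 92], [42, 62, 98], [43, 64, 101], [47, 61, 104], [40, 61, 97]]
310 [[139, 155, 165], [140, 154, 162], [144, 158, 166], [152, 161, 168], [90, 123, 154], [52, 98, 148], [35, 58, 98], [27, 49, 83], [55, 87, 132], [57, 96, 147], [51, 81, 127], [50, 79, 122]]
323 [[143, 156, 167], [140, 153, 162], [141, 155, 164], [150, 163, 167], [81, 105, 143], [51, 92, 146], [37, 61, 99], [44, 66, 109], [59, 94, 145], [62, 101, 153], [60, 101, 154], [54, 91, 139]]
335 [[136, 148, 157], [140, 153, 162], [141, 153, 164], [145, 157, 159], [87, 110, 149], [48, 86, 140], [36, 57, 95], [43, 72, 120], [52, 89, 140], [66, 103, 155], [59, 99, 152], [58, 97, 146]]
346 [[136, 150, 158], [136, 146, 155], [141, 153, 161], [116, 126, 125], [68, 96, 138], [46, 82, 131], [42, 64, 101], [33, 54, 88], [26, 49, 87], [41, 58, 92], [36, 53, 90], [36, 52, 90]]
pos [402.27 -24.9  307.15] rpy [ 3.14  0.   -0.01] F [-0.3   0.46 -1.03] open 1.0000171284748272 t 10.3 
 row tx ty tz(cm) [11.68  0.03 13.11] roll deg -0.045702539359276574
```

View pics/t9.png

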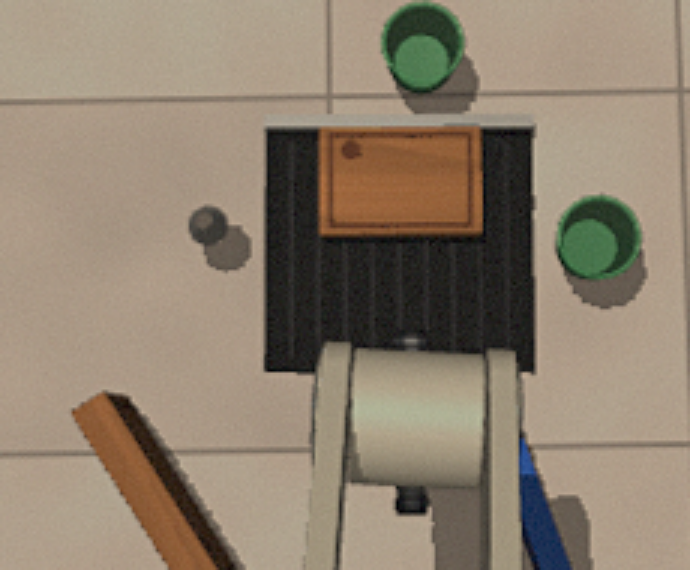

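View pics/s9.png

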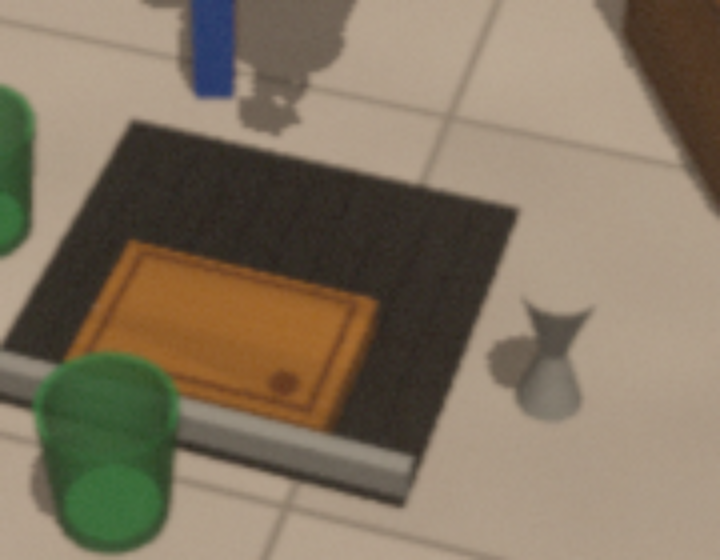

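There's no dark gap at the stop along the whole edge (row 192 in columns 300 to 346). The board is flat, the bystanders haven't moved, and the arm is clear.

```bash
python3 -c "
from rig import *
print(sense()['contact_force']);print(sign_off())"
```

```text
[-0.29783185  0.45743594 -1.03372201]
the job is handed in; nothing more can be done
None
```

The garnish board now lies flat on the mat with its far edge against the steel stop. I handed the job in at about 10.3 s of the 48 s allowed; sign-off reports no verdict. I tipped the board and pushed it along the mat with the back of one open finger, never gripping or lifting it.

- **Flush to the stop:** no dark gap shows between board and stop anywhere along the edge, and the push force rose to about 11 N as it seated.
- **Angle:** the board's yaw measures about -0.016 rad against -0.013 for the stop's face, equal within pixel resolution.
- **Flat on the mat:** the depth reading puts its top face at about 31.5 mm, against 32 mm expected.
- **Centred:** its middle is about 2 mm off the mat's middle line, well inside the 49 mm limit.
- **Barware:** the jigger and the two tumblers by the mat look unmoved in the last pictures. I did not check the third tumbler, shaker, siphon or coasters again, but the arm worked well away from them.
- **Robot:** it stands clear, touching nothing.

**Disagreement:** ray-casting puts the board's far edge at about 670.5 mm and the stop's face at about 674 mm. That 3 mm or so is within the 2.7 mm pixel size plus the 2 mm calibration error. I trusted the missing gap and the seating force over those numbers.

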